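# Seat the jade cups in their silver holders and ring for the attendant

## Task

Each white jade cup belongs in the silver holder whose taper fits it, but the narrow cup has been left standing in the wide holder. Put the narrow cup in the narrow holder and the wide cup in the wide holder, lowering each gently, without letting it fall or forcing it, until it just rests upright on the tapered wall; keep both holders standing on the cart. When both cups are seated and let go of, press the call button fully down and release it; do not shift or knock over the medal stand, egg, compact or lamp.

Things in the scene. Friction and masses are not known exactly. Their poses are not given: they have to be found in the camera images.
- narrow_cup_mid (a point): The narrow white jade cup, open at the top, 85 mm tall, wall 3.5 mm: top 30 mm a straight band of 50 mm outside diameter, below it an even taper to a 34.6 mm foot. About 130 g, fragile. Point: on its axis, half-way up (42.5 mm above the foot); z up. Starts upright in the wide holder, on its floor (foot 5 mm above the cart).
- wide_cup_mid (a point): The wide white jade cup, open at the top, 85 mm tall, wall 3.5 mm: top 30 mm a straight band of 64 mm outside diameter, below it an even taper to a 48.6 mm foot. About 170 g, fragile. Point: on its axis, half-way up (42.5 mm above the foot); z up. Starts upright on the cart.
- narrow_holder: The narrow silver cup holder, a loose tapered sleeve with a floor, 50 mm tall, 280 g. Mouth 45.2 mm inside (51 outside); bore tapers like the narrow cup to 32.6 mm at the floor, 5 mm above the underside. The narrow cup rests on the tapered wall, not the floor: foot about 12 mm, mid point about 54.5 mm above the holder's underside. Origin: centre of the underside; z up.
- wide_holder: The wide silver cup holder, a loose tapered sleeve with a floor, 50 mm tall, 350 g. Mouth 59.2 mm inside (65 outside); bore tapers like the wide cup to 46.6 mm at the floor, 5 mm above the underside. The wide cup rests on the tapered wall, not the floor: foot about 12 mm, mid point about 54.5 mm above the holder's underside. Origin: centre of the underside; z up.
- call_top (a point): Centre of the top of the round black call button (30 mm across), 47 mm above the cart when not pressed; the button stands on a steel collar on a fixed dark steel box, 70 x 70 mm and 25 mm tall. The box is centred under it.
- call (a joint): Travel of the call button straight down: 0 released, 0.006 m fully down; a spring returns it, about 4 N when fully down.
- medal_stand: Beech stand 50 (x) x 80 (y) x 24 mm with three silver medals 40 mm across upright in its slots, tops at 56 mm; loose. Origin: centre of the underside. Leave alone.
- egg: Green malachite egg fixed upright on a small gold foot, 46 mm across, 61 mm tall, loose. Origin: centre of the underside. Leave alone.
- compact: Round enamelled gold compact lying flat, 72 mm across (clasp reaching 41 mm from the centre at -x), 14 mm tall, loose. Origin: centre of the underside. Leave alone.
- lamp: Small cordless steel lamp with a black rocker switch: round base 76 mm across and 18 mm tall, thin stem, small domed head 48 mm across (centred 4 mm to +x of the base centre), 110 mm tall; loose, 700 g. Origin: centre of the underside. Leave alone.
Mind the look-alikes: they are no part of the job. Leave any green or red look-alike of the part that bears call_top alone.

How it is judged:
By the outcome, as a careful person would: the job done as asked, in the order asked, and still so for the second after the job is handed in, with the robot touching nothing.
It also fails if it takes over 67 s, if anything falls off the work surface, if the arm or the gripper's body presses on something with over 40 N, if the wrist force passes 120 N, or if a joint passes its speed limit or range.

## Robot

A 7-joint arm with a two-finger parallel gripper is mounted at the origin on the work surface. World frame = base frame: x ahead of the robot, y to its left, z up, the work surface at z = 0. Lengths are in mm, angles in rad, forces in N, time in s.
With the tool pointing down it reaches from about 400 to 900 mm from the base axis. Payload 5.6 kg.
Tool frame: the origin (TCP) lies midway between the tips of the shut fingers; the grasp point (between the pads) lies 19 mm behind it; x points along the fingers, y is the direction in which the jaws open and shut, and the axes are right-handed (so a half turn about x gives the same grasp; the last joint's range is limited). The gripper opens to 92 mm and grips with 3 to 60 N. Pads are 20 mm wide; open, the fingers measure 128 mm over their backs; the gripper's body (75 mm by 189 mm) begins 69 mm behind the grasp point.
Start: joints at [-1.16, 0.468, -0.012, 1.603, 0.006, 1.071, -0.056], TCP at [284.99, 584.2, 214.592] pointing down, gripper open.
Joint ranges: [-2.53, 2.53], [-0.31, 2.02], [-1.57, 1.55], [0.28, 2.44], [-1.29, 4.43], [0.15, 1.84], [-2.92, 2.92]. Speed limits (rad/s): [2.57, 2.57, 3.14, 3.14, 3.14, 3.14, 3.14].

## Interface

Orientations are given as a rotation vector (axis times angle).
In Python, from cell import robot, grip, kin, viewer gives the robot as it stands. Calls block until the motion is done:
- robot.movep(position, orientation): joint-space move of the TCP to a pose.
- robot.servo_line(position, feed=150, rotation=None): straight line of the TCP; rotation=None keeps the orientation; feed is the mean speed in mm/s.
- robot.goto_joints(angles): joint-space move.
- grip(opening, newtons=None): opening from 0.0 (shut) to 1.0 (fully open); newtons is the grip in N (None keeps the last); returns when the fingers have stopped.
- robot.hold(seconds).
- kin.ik(position, orientation): joint angles nearest the present ones, or None.
- robot.observe(): the state.
- viewer.read_camera(name): name is "scene" or "top" or "wrist"; returns the picture (384x512x3 uint8, red, green, blue); there is no depth.
- viewer.camera_info(name): a dict with "camera_matrix" (3x3 intrinsics, pixels), "k1" (the pictures are not rectified: a ray, as slopes to the right and down, at radius r is drawn at 1 + k1 r^2 times it, then the intrinsics apply), "R" (3x3) and "t" (3): a world point X has camera coordinates R X + t. Camera axes: x right, y down, z forward; pixel columns grow to the right and rows downward; lengths in mm; the calibration is good to about 2 mm. A picture is of the moment at which its call begins: read the wrist's pose just before it. camera_info takes no time and is no camera call; for the wrist camera it gives the pose at the moment of the call.
A pose or a line that the arm cannot do raises robot.IKError and nothing moves.
- robot.job_done(): hands the job in, once; it reports no verdict.
Trained networks look in the newest picture that a camera, given by its name, has taken for a name from the list of things; names that differ only in an ending like _2 or _b are one class to them, and where a whole thing is asked for, a point or a joint stands for the part that bears it (a point fixed in the world has none). Each returns a list of dicts, best first, with "confidence" (0 to 1); they miss things now and then, are a little off and sometimes report something else, mostly with a low value. They report only what shows in the picture. A call takes as long as a camera call. They do not tell look-alikes from the thing itself.
- viewer.silhouettes(name, camera): "mask" (384x512 bool, what is visible of it).
- viewer.pinpoint(name, camera): "at" ([x, y, z] in mm, in the coordinates of the camera as it stood for that picture, good to about 4 mm: a listed point, or the origin of a listed thing).
The state is a dict: "t": time; "joints": joint angles; "joint_velocities": joint speeds; "joint_torque": joint torques, N m; "tcp_pos": TCP position; "tcp_rot": TCP orientation; "contact_force": force on the tool from outside, world axes, zero at the start; "wrist_torque": the same for the moment, N m; "grip_width": opening from 0.0 (shut) to 1.0 (fully open).
Only numpy, scipy, OpenCV 4.12 (cv2) and the standard library are available. Lean on these libraries where they do the work, as an engineer would, in place of code of your own. Each camera call takes 0.05 s, during which the arm holds its last target.

## Working session

There is one attempt and no reset: what is moved stays moved. The work goes in short steps, each a Python script; the robot and the scene stay as the last script left them, time stands still between calls to the robot, and variables do not carry over. Pictures are saved under pics/ and viewed, and the job is handed in when it is done.

```bash
ls; mkdir -p pics
cat > h.py <<'E'
import numpy as np, cv2
from cell import robot, grip, kin, viewer
from scipy.spatial.transform import Rotation as Ro
def save(img,n): cv2.imwrite('pics/'+n,cv2.cvtColor(img,cv2.COLOR_RGB2BGR))
def toworld(p,info):
    R=np.array(info['R']);t=np.array(info['t']);return R.T@(np.array(p)-t)
def pix(X,info):
    c=np.array(info['R'])@np.array(X)+np.array(info['t']);s=c[:2]/c[2];s=s*(1+info['k1']*(s@s));K=np.array(info['camera_matrix'])
    return (K@[s[0],s[1],1])[:2]
def ray(uv,info,z):
    K=np.array(info['camera_matrix']);d=np.linalg.inv(K)@[uv[0],uv[1],1];d=d[:2];s=d.copy()
    for _ in range(30): s=d/(1+info['k1']*(s@s))
    R=np.array(info['R']);t=np.array(info['t']);o=-R.T@t;v=R.T@np.array([s[0],s[1],1]);return o+v*(z-o[2])/v[2]
E
python3 - <<'E'
from h import *
o=robot.observe();print(o['t'],o['tcp_pos'],o['tcp_rot'],o['grip_width'],o['contact_force'])
for c in ('scene','top','wrist'):
    save(viewer.read_camera(c),c+'0.png')
    i=viewer.camera_info(c)
    for n in ['narrow_cup_mid','wide_cup_mid','narrow_holder','wide_holder','call_top','medal_stand','egg','compact','lamp']:
        for d in viewer.pinpoint(n,c):
            w=toworld(d['at'],i);print(c,n,round(d['confidence'],2),w.round(0),pix(w,i).round(0))
print(robot.observe()['t'])
E
```

```text
pics
0.0 [284.73766035 583.68313651 213.64070852] [ 0.35454433  1.54163515 -0.35728682] 0.9996925392164832 [0.62387747 0.08702526 0.15258407]
scene narrow_cup_mid 0.59 [ 586. -101.   44.] [220. 236.]
scene wide_cup_mid 0.79 [615. 258.  41.] [377. 279.]
scene narrow_holder 0.65 [475.  57.  -1.] [296. 228.]
scene wide_holder 0.66 [ 585. -100.   -2.] [222. 249.]
scene wide_holder 0.16 [612. 261.  38.] [378. 279.]
scene call_top 0.65 [ 463. -243.   46.] [183. 190.]
scene call_top 0.61 [ 464. -382.   46.] [134. 182.]
scene call_top 0.54 [ 318. -282.   43.] [190. 156.]
scene call_top 0.47 [ 624. -351.   43.] [115. 227.]
scene medal_stand 0.83 [ 583. -224.   -1.] [174. 238.]
scene egg 0.91 [611. 111.   2.] [307. 274.]
scene compact 0.57 [447. 218.  -1.] [362. 232.]
scene lamp 0.82 [437. -97.  -3.] [241. 207.]
top narrow_cup_mid 0.62 [ 574. -102.   44.] [277. 159.]
top narrow_holder 0.92 [467.  62.  -0.] [217. 203.]
top wide_holder 0.62 [580. -98.  -1.] [275. 162.]
top wide_holder 0.19 [ 575. -100.   47.] [277. 158.]
top call_top 0.61 [ 311. -283.   51.] [354. 259.]
top call_top 0.54 [ 618. -351.   48.] [370. 141.]
top call_top 0.52 [ 464. -383.   47.] [388. 197.]
top call_top 0.44 [ 457. -242.   48.] [334. 201.]
top medal_stand 0.91 [ 579. -223.   -5.] [320. 162.]
top egg 0.64 [603. 106.   3.] [201. 155.]
top compact 0.71 [442. 214.   1.] [160. 213.]
top lamp 0.87 [435. -96.  -1.] [276. 214.]
1.5
```

Run:
```python
import cv2
for n,(a,b,c,d) in {'scene0':(140,310,90,430),'top0':(100,290,120,420)}.items():
    i=cv2.imread(f'pics/{n}.png');cv2.imwrite(f'pics/{n}c.png',cv2.resize(i[a:b,c:d],(800,int(800*(b-a)/(d-c))),interpolation=cv2.INTER_CUBIC))
```

```text
(no output)
```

View pics/scene0.png

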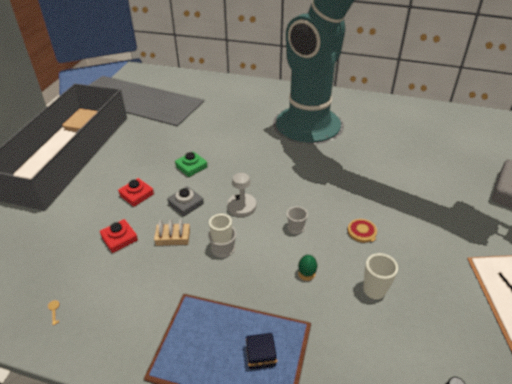

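View pics/top0.png

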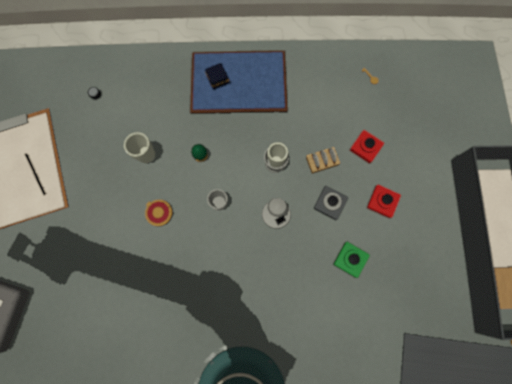

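View pics/wrist0.png

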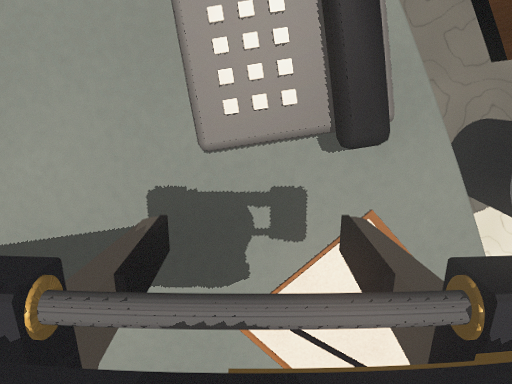

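```bash
true
```

```text
(no output)
```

View pics/scene0c.png

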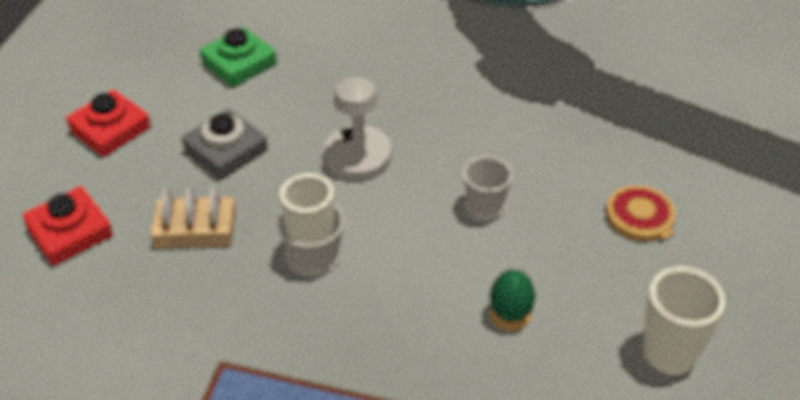

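View pics/top0c.png

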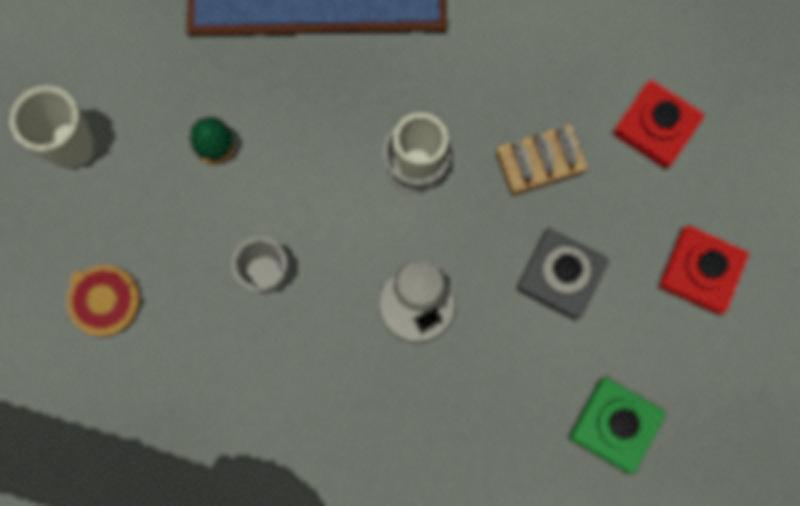

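```bash
cat >> h.py <<'E'
def ori(a):
    c,s=np.cos(a),np.sin(a)
    return Ro.from_matrix(np.array([[0,c,s],[0,s,-c],[-1,0,0]])).as_rotvec()
E
python3 - <<'E'
from h import *
o=robot.observe()
M=Ro.from_rotvec(o['tcp_rot']).as_matrix();print(M.round(3), np.arctan2(M[1,1],M[0,1]))
i=viewer.camera_info('wrist');R=np.array(i['R']);c=-R.T@np.array(i['t'])
print('cam in tool',M.T@(c-o['tcp_pos']),(R@M).round(3),np.array(i['camera_matrix']).round(0),i['k1'])
for xy in [(580,-99),(470,60),(615,258),(460,-242)]:
    for a in np.arange(-np.pi,np.pi,np.pi/8):
        q=kin.ik([*xy,200],ori(a)); q2=kin.ik([*xy,55],ori(a))
        print(xy,round(a,2),None if q is None else np.round(q,2), q2 is not None)
E
```

```text
[[ 0.     0.438  0.899]
 [-0.     0.899 -0.438]
 [-1.     0.     0.   ]] 1.1169060651464489
cam in tool [-169.28168597   -0.59079325  -69.40287084] [[ 0.001  1.    -0.   ]
 [-0.251  0.     0.968]
 [ 0.968 -0.001  0.251]] [[343.   0. 254.]
 [  0. 343. 185.]
 [  0.   0.   1.]] -0.0867663319347013
(580, -99) -3.14 [-0.77  0.76  1.35  1.83 -0.79  1.23 -2.32] True
(580, -99) -2.75 [-0.77  0.76  1.35  1.83 -0.79  1.23 -1.93] True
(580, -99) -2.36 [-0.77  0.76  1.35  1.83 -0.79  1.23 -1.54] True
(580, -99) -1.96 [-0.61  0.53  0.98  1.82 -0.5   1.07 -1.4 ] True
(580, -99) -1.57 [-0.51  0.47  0.83  1.81 -0.4   1.03 -1.1 ] True
(580, -99) -1.18 [-0.45  0.45  0.74  1.81 -0.35  1.02 -0.75] True
(580, -99) -0.79 [-0.43  0.44  0.71  1.81 -0.33  1.02 -0.38] True
(580, -99) -0.39 [-0.4   0.43  0.67  1.81 -0.31  1.01 -0.  ] True
(580, -99) 0.0 [-0.37  0.42  0.63  1.81 -0.29  1.01  0.37] True
(580, -99) 0.39 [-0.35  0.41  0.59  1.8  -0.27  1.    0.75] True
(580, -99) 0.79 [-0.32  0.41  0.55  1.8  -0.25  1.    1.12] True
(580, -99) 1.18 [-0.28  0.4   0.51  1.8  -0.23  1.    1.49] True
(580, -99) 1.57 [
[... 2683 characters left out ...]
.35  0.93  1.98 -0.34  0.97 -0.41] True
(460, -242) -0.79 [-0.32  0.35  0.92  1.98 -0.34  0.97 -0.03] True
(460, -242) -0.39 [-0.31  0.34  0.9   1.98 -0.33  0.97  0.35] True
(460, -242) 0.0 [-0.3   0.34  0.88  1.98 -0.32  0.97  0.74] True
(460, -242) 0.39 [-0.29  0.34  0.87  1.98 -0.31  0.97  1.12] True
(460, -242) 0.79 [-0.27  0.33  0.84  1.98 -0.3   0.96  1.5 ] True
(460, -242) 1.18 [-0.24  0.32  0.81  1.97 -0.28  0.96  1.88] True
(460, -242) 1.57 [-0.24  0.32  0.8   1.97 -0.28  0.96  2.27] True
(460, -242) 1.96 [-0.24  0.32  0.81  1.97 -0.28  0.96  2.67] True
(460, -242) 2.36 [ 1.27  0.51 -1.1   1.88  0.52  1.07  2.32] True
(460, -242) 2.75 [-0.57  0.6   1.36  1.99 -0.66  1.11 -2.45] True
```

Run:
```python
from h import *
import pickle
out=[]
T=[('wide_cup_mid',(613,257)),('narrow_holder',(471,60)),('narrow_cup_mid',(579,-100))]
for k,(n,xy) in enumerate(T):
    robot.movep([*xy,230],ori(0))
    o=robot.observe();i=viewer.camera_info('wrist');im=viewer.read_camera('wrist');save(im,f'w1_{n}.png')
    print(n,o['t'],o['tcp_pos'].round(1))
    ns=[n]+(['wide_holder'] if k==2 else [])
    for m in ns:
        for d in viewer.pinpoint(m,'wrist'):
            w=toworld(d['at'],i);print(m,round(d['confidence'],2),w.round(1),pix(w,i).round(0))
    out.append((n,i,o))
pickle.dump(out,open('w1.pkl','wb'))
```

```text
wide_cup_mid 3.1917 [611.9 259.3 229.8]
wide_cup_mid 0.57 [611.4 259.6  40.9] [253. 163.]
narrow_holder 4.25 [472.1  61.2 230.5]
narrow_holder 0.69 [469.2  51.2  -2. ] [251. 165.]
narrow_holder 0.54 [ 5.814e+02 -1.018e+02 -4.000e-01] [336. 280.]
narrow_cup_mid 5.1417 [578.8 -98.2 229.3]
wide_holder 0.97 [ 582.6 -103.7    1.4] [257. 162.]
```

Run:
```python
import cv2,numpy as np
a=[cv2.imread(f'pics/w1_{n}.png') for n in ('wide_cup_mid','narrow_holder','narrow_cup_mid')]
cv2.imwrite('pics/w1.png',np.hstack([x[60:330,120:386] for x in a]))
```

```text
(no output)
```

View pics/w1.png

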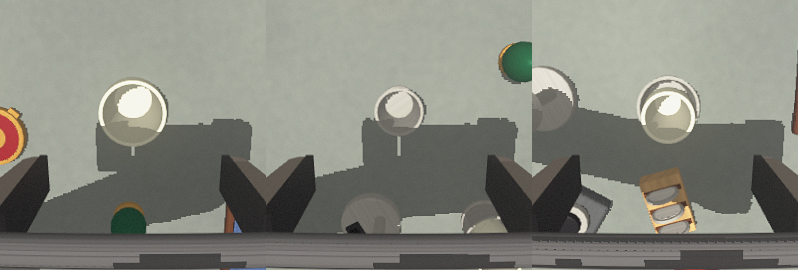

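Run:
```python
from h import *
for k in range(3):
    o=robot.observe();print(o['t'],o['tcp_pos'].round(2),np.abs(o['joint_velocities']).max()); robot.hold(0.2)
```

```text
5.2917 [578.77 -97.52 229.97] 0.008557031548801072
5.4917 [578.96 -98.93 230.31] 0.006778666845624423
5.6917 [578.99 -99.77 230.14] 0.002097319574399916
```

```bash
cat >> h.py <<'E'
from scipy.ndimage import map_coordinates
def pixs(X,info):
    c=X@np.array(info['R']).T+np.array(info['t']);s=c[:,:2]/c[:,2:];s=s*(1+info['k1']*(s**2).sum(1,keepdims=True));K=np.array(info['camera_matrix'])
    return s*[K[0,0],K[1,1]]+[K[0,2],K[1,2]]
def fitcirc(im,info,xy0,z,radii,span=12,occl=None):
    g=cv2.GaussianBlur(cv2.cvtColor(im,cv2.COLOR_RGB2GRAY).astype(np.float32),(0,0),0.8)
    gm=np.hypot(cv2.Sobel(g,cv2.CV_32F,1,0),cv2.Sobel(g,cv2.CV_32F,0,1)); gm=np.minimum(gm,150)
    th=np.linspace(0,2*np.pi,120,endpoint=False)
    if occl is not None: th=th[occl(th)]
    def sc(x,y):
        v=0
        for r in radii:
            P=pixs(np.c_[x+r*np.cos(th),y+r*np.sin(th),np.full(th.size,z)],info)
            v+=map_coordinates(gm,[P[:,1],P[:,0]],order=1).mean()
        return v
    best=(-1,)
    c=np.array(xy0,float)
    for st,sp in ((1.5,span),(0.4,2),(0.1,0.5)):
        best=max((sc(x,y),x,y) for x in np.arange(c[0]-sp,c[0]+sp+.01,st) for y in np.arange(c[1]-sp,c[1]+sp+.01,st))
        c=np.array(best[1:])
    return c.round(1),round(float(best[0]),1)
def draw(im,info,circs):
    im=im.copy()
    th=np.linspace(0,2*np.pi,120,endpoint=False)
    for x,y,z,r in circs:
        P=pixs(np.c_[x+r*np.cos(th),y+r*np.sin(th),np.full(th.size,z)],info)
        for p in P.round().astype(int):
            if 0<=p[1]<384 and 0<=p[0]<512: im[p[1],p[0]]=(255,0,0)
    return im
E
python3 - <<'E'
from h import *
import pickle
d={n:(i,cv2.cvtColor(cv2.imread(f'pics/w1_{n}.png'),cv2.COLOR_BGR2RGB)) for n,i,o in pickle.load(open('w1.pkl','rb'))}
ims=[]
for n,xy,z,rr in [('wide_cup_mid',(612,258),85,(32,28.5)),('narrow_holder',(470,56),50,(25.5,22.6)),('narrow_cup_mid',(580,-100),90,(25,21.5)),('narrow_cup_mid',(582,-102),50,(32.5,29.6))]:
    i,im=d[n];c,s=fitcirc(im,i,xy,z,rr);print(n,z,c,s)
    ims.append(cv2.resize(draw(im,i,[(*c,z,rr[0])])[100:240,180:320],(400,400)))
save(np.vstack([np.hstack(ims[:2]),np.hstack(ims[2:])])[:,:],'fit1.png')
i=viewer.camera_info('wrist');im=viewer.read_camera('wrist');print(robot.observe()['t'])
for z,rr in [(90,(25,21.5)),(50,(32.5,29.6))]: print(fitcirc(im,i,(580,-100),z,rr))
for cam in('top','scene'):
    im=viewer.read_camera(cam);i=viewer.camera_info(cam)
    for n,xy,z,rr in [('wc',(612,258),85,(32,28.5)),('nh',(470,56),50,(25.5,22.6)),('nc',(580,-100),90,(25,21.5)),('wh',(582,-102),50,(32.5,29.6))]:
        print(cam,n,fitcirc(im,i,xy,z,rr))
E
```

```text
wide_cup_mid 85 [610.4 258.4] 258.5
narrow_holder 50 [471.   54.3] 213.9
narrow_cup_mid 90 [ 580.4 -101.6] 252.2
narrow_cup_mid 50 [ 580.4 -100.2] 208.1
5.9417
(array([ 580.3, -101.6]), 258.3)
(array([ 581. , -104.8]), 212.4)
top wc (array([607.1, 255.6]), 234.7)
top nh (array([484.5,  41.5]), 102.3)
top nc (array([ 565.5, -114.5]), 27.1)
top wh (array([ 578.5, -115.6]), 32.3)
scene wc (array([618.1, 259.1]), 237.0)
scene nh (array([478.7,  56.8]), 199.5)
scene nc (array([ 578.4, -100.9]), 234.5)
scene wh (array([588.2, -97.2]), 186.2)
```

View pics/fit1.png

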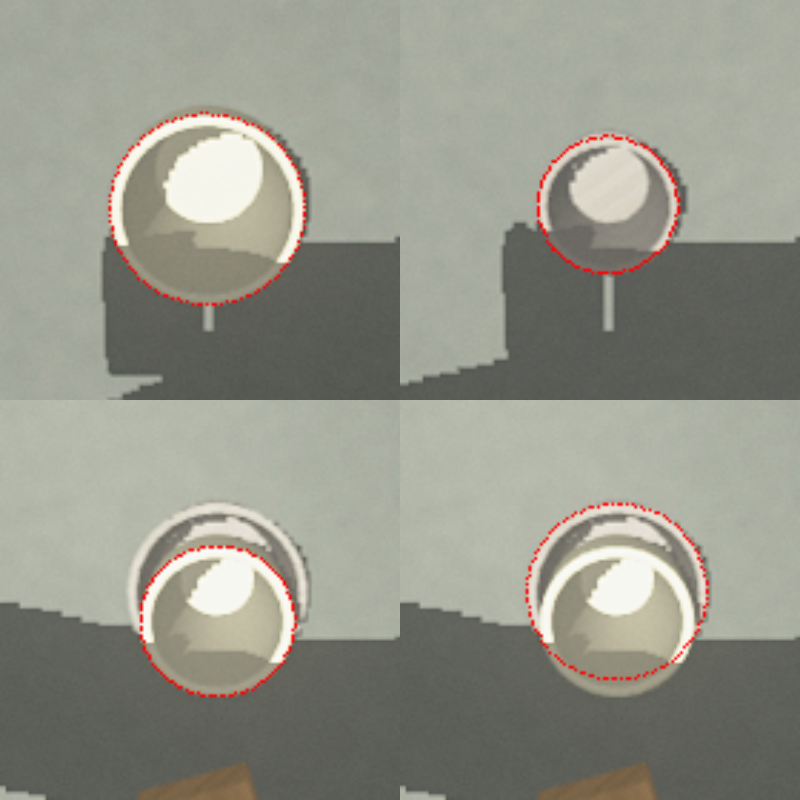

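Run:
```python
from h import *
def st(m):
    o=robot.observe();print(m,round(o['t'],2),o['tcp_pos'].round(1),o['contact_force'].round(2),round(o['grip_width']*92,1));return o
robot.servo_line([580.4,-101.6,120],feed=120)
robot.servo_line([580.4,-101.6,61],feed=60); robot.hold(0.4)
st('down'); grip(0.4,10); robot.hold(0.2); st('grip')
robot.servo_line([580.4,-101.6,160],feed=70); robot.hold(0.4)
o=st('up'); i=viewer.camera_info('wrist');im=viewer.read_camera('wrist');save(im,'w2.png')
z=o['tcp_pos'][2]-61+90
c,s=fitcirc(im,i,o['tcp_pos'][:2],z,(25,21.5),6);print(c,s,c-o['tcp_pos'][:2])
save(draw(im,i,[(*c,z,25)]),'w2f.png')
```

```text
down 8.64 [ 580.5 -101.6   61.1] [-0.35 -0.89 -0.97] 92.1
grip 9.54 [ 580.3 -101.6   61. ] [-0.89  0.14  0.14] 50.8
up 11.51 [ 580.4 -101.6  159.9] [ 1.77  0.29 -1.72] 50.2
[ 580.8 -101.3] 195.6 [0.42346612 0.30035736]
```

View pics/w2f.png

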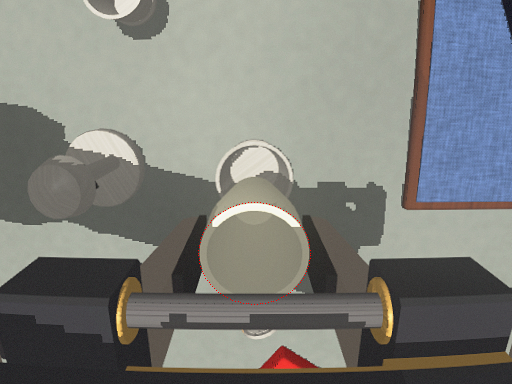

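Run:
```python
from h import *
robot.servo_line([470.6,54,160],feed=150); robot.hold(0.5)
o=robot.observe();i=viewer.camera_info('wrist');im=viewer.read_camera('wrist')
print(o['t'],o['tcp_pos'].round(1),o['contact_force'].round(2))
p=o['tcp_pos']
c,s=fitcirc(im,i,p[:2],p[2]+29,(25,21.5),6);print('cup',c,s)
for oc in (lambda t:np.sin(t)>-0.1, lambda t:np.sin(t)>0.2):
    h,s=fitcirc(im,i,(471,54.3),50,(25.5,22.6),6,oc);print('holder',h,s)
save(cv2.resize(draw(im,i,[(*h,50,25.5),(*c,p[2]+29,25)])[100:320,120:400],(800,600)),'w3f.png')
```

```text
13.475 [470.6  53.9 160. ] [-0.22 -0.01 -1.6 ]
cup [471.   54.2] 199.8
holder [471.1  54.1] 245.3
holder [471.  54.] 252.1
```

View pics/w3f.png

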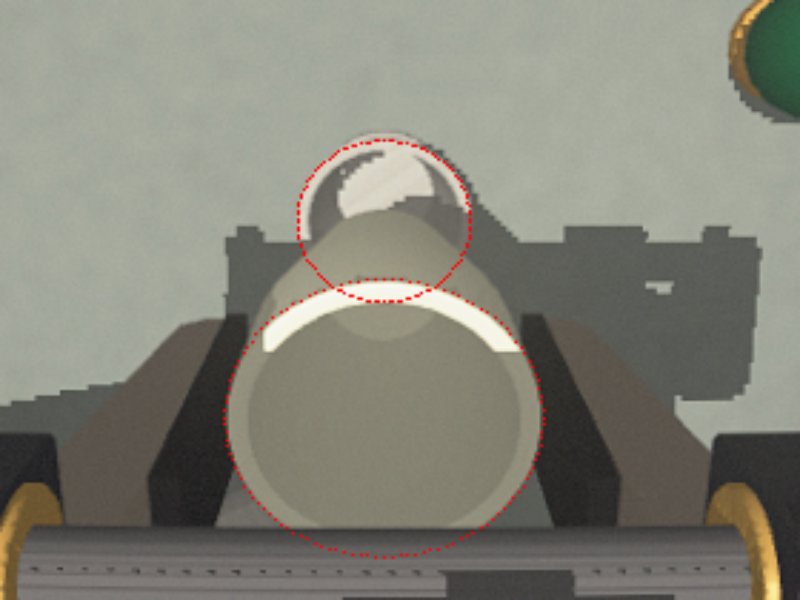

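```bash
cat >> h.py <<'E'
def fz(n=4):
    v=[]
    for _ in range(n): robot.hold(0.03); v.append(robot.observe()['contact_force'])
    return np.mean(v,0)
def lower(x,y,z0,zmin,thr,step=0.5):
    robot.servo_line([x,y,z0],feed=40); robot.hold(0.3)
    b=fz(6);print('base',b.round(2));z=z0
    while z>zmin:
        z-=step; robot.servo_line([x,y,z],feed=12); f=fz(3)
        print(round(z,1),robot.observe()['tcp_pos'].round(2),(f-b).round(2))
        if f[2]-b[2]>thr: break
    print(robot.observe()['t']);return z,b
E
python3 - <<'E'
from h import *
robot.servo_line([470.6,54,90],feed=90)
lower(470.6,54,71.5,66,1.0)
E
```

```text
base [ 0.17  0.12 -1.31]
71.0 [470.62  53.98  71.01] [-0.11 -0.63  0.04]
70.5 [470.67  54.01  70.5 ] [ 0.81 -0.19 -0.05]
70.0 [470.72  54.01  70.02] [ 0.29 -0.02 -0.31]
69.5 [470.73  54.04  69.54] [ 0.9   0.71 -0.18]
69.0 [470.75  54.05  69.04] [0.75 0.71 0.2 ]
68.5 [470.78  54.07  68.56] [1.6  0.57 0.96]
68.0 [470.83  54.08  68.08] [1.3  0.92 1.84]
18.0167
```

Run:
```python
from h import *
grip(0.8,10); robot.hold(0.1); print(robot.observe()['t'],robot.observe()['contact_force'].round(2))
robot.servo_line([470.6,54,200],feed=140); robot.hold(0.3)
i=viewer.camera_info('wrist');im=viewer.read_camera('wrist');p=robot.observe()['tcp_pos'];print(robot.observe()['t'],p.round(1))
c,s=fitcirc(im,i,(471,54),97,(25,21.5),6);print('cup',c,s)
h,s=fitcirc(im,i,(471,54),50,(25.5,),6,lambda t:np.sin(t)>0.1);print('holder',h,s)
save(cv2.resize(draw(im,i,[(*c,97,25),(*h,50,25.5)])[60:320,120:400],(800,600)),'w4.png')
sc=viewer.read_camera('scene');save(cv2.resize(sc[180:320,160:420],(800,431),interpolation=cv2.INTER_CUBIC),'s4.png')
```

```text
18.6333 [ 0.03 -0.44 -0.19]
20.075 [470.5  53.9 199.7]
cup [471.2  54.4] 247.4
holder [471.5  51. ] 131.2
```

View pics/w4.png

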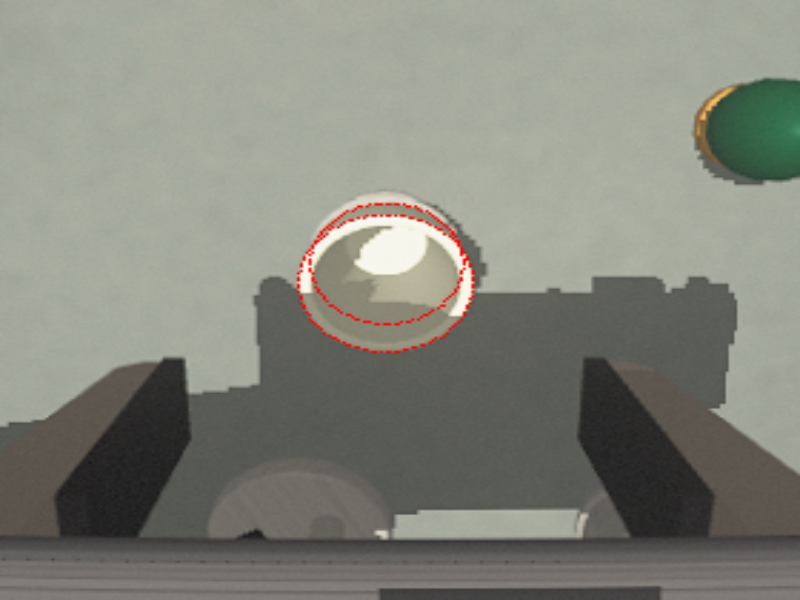

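View pics/s4.png

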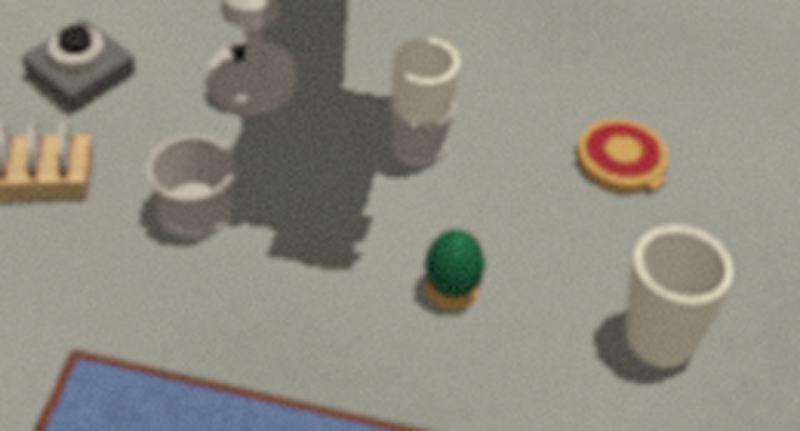

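Run:
```python
from h import *
grip(1.0)
robot.movep([610.4,258.4,200],ori(0)); robot.hold(0.4)
i=viewer.camera_info('wrist');im=viewer.read_camera('wrist')
c,s=fitcirc(im,i,(610.4,258.4),85,(32,28.5),6);print('cup',c,s)
c=c-[0.4,0.3]
robot.servo_line([*c,110],feed=130)
robot.servo_line([*c,56],feed=60); robot.hold(0.3)
o=robot.observe();print(o['t'],o['tcp_pos'].round(1),o['contact_force'].round(2))
grip(0.55,10); robot.hold(0.2);o=robot.observe();print(o['t'],o['tcp_pos'].round(1),o['contact_force'].round(2),o['grip_width']*92)
robot.servo_line([*c,165],feed=80); robot.hold(0.3)
o=robot.observe();p=o['tcp_pos'];print(o['t'],p.round(1),o['contact_force'].round(2),o['grip_width']*92)
i=viewer.camera_info('wrist');im=viewer.read_camera('wrist')
c,s=fitcirc(im,i,p[:2],p[2]+29,(32,28.5),6);print(c,s,c-p[:2])
save(draw(im,i,[(*c,p[2]+29,32)]),'w5.png')
```

```text
cup [610.5 258.4] 249.2
24.2 [610.2 258.2  56.3] [-0.02  0.27 -0.01]
24.925 [610.  258.1  55.9] [-0.44 -0.47  0.42] 64.27487770126493
26.7417 [610.  258.  164.8] [ 0.42  0.32 -0.71] 64.49587830833124
[610.4 258.5] 173.9 [0.3797295 0.4587316]
```

View pics/w5.png

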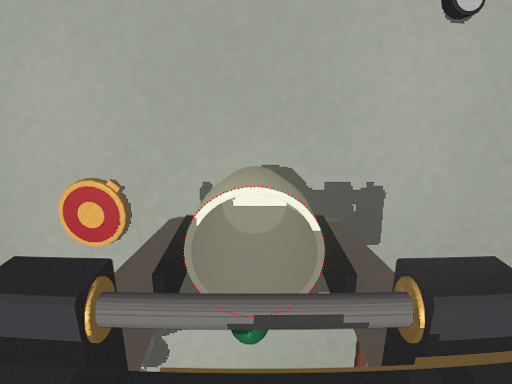

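Run:
```python
from h import *
robot.servo_line([580.5,-125,165],feed=200); robot.hold(0.5)
o=robot.observe();p=o['tcp_pos'];print(o['t'],p.round(1),o['contact_force'].round(2))
i=viewer.camera_info('wrist');im=viewer.read_camera('wrist')
c,s=fitcirc(im,i,p[:2],p[2]+29,(32,28.5),6);print('cup',c,s,c-p[:2])
for oc in (lambda t:np.sin(t)>-0.1, lambda t:np.sin(t)>0.2):
    h,s=fitcirc(im,i,(581,-103),50,(32.5,29.6),8,oc);print('holder',h,s)
save(cv2.resize(draw(im,i,[(*h,50,32.5),(*c,p[2]+29,32)])[60:320,120:400],(800,600)),'w6.png')
```

```text
29.3667 [ 580.5 -124.9  165. ] [-0.62 -0.16 -2.06]
cup [ 580.8 -124.4] 172.2 [0.28005537 0.54343855]
holder [ 580.6 -100.2] 279.5
holder [ 580.7 -100.2] 280.3
```

View pics/w6.png

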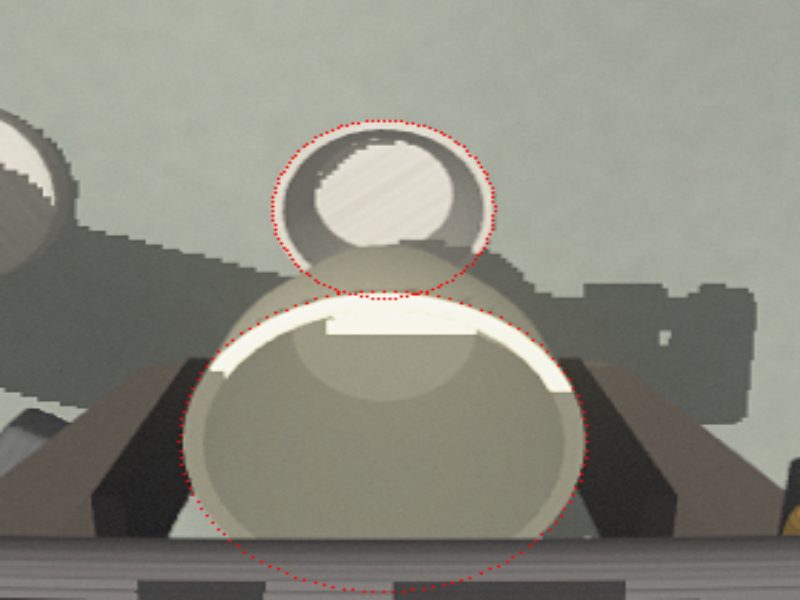

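Run:
```python
from h import *
x,y=580.3,-100.7
robot.servo_line([x,y,120],feed=80); robot.servo_line([x,y,90],feed=60)
z,b=lower(x,y,71,66,1.0)
```

```text
base [-0.18  0.08 -1.89]
70.5 [ 580.34 -100.69   70.49] [0.26 0.18 0.43]
70.0 [ 580.31 -100.66   69.97] [ 0.34 -0.11 -0.27]
69.5 [ 580.35 -100.64   69.51] [0.79 0.64 0.91]
69.0 [ 580.34 -100.62   69.03] [0.11 0.84 0.84]
68.5 [ 580.34 -100.57   68.53] [0.15 1.31 1.83]
33.7333
```

Run:
```python
from h import *
x,y=580.3,-100.6
robot.servo_line([x,y,68.2],feed=12);print((fz(5)-[-.18,.08,-1.89]).round(2))
grip(1.0,10); robot.hold(0.1); print(robot.observe()['t'],robot.observe()['contact_force'].round(2))
robot.servo_line([x,y,200],feed=140); robot.hold(0.3)
i=viewer.camera_info('wrist');im=viewer.read_camera('wrist');print(robot.observe()['t'])
for z in (92,97):
    c,s=fitcirc(im,i,(580.6,-100),z,(32,28.5),6);print('cup',z,c,s)
save(cv2.resize(draw(im,i,[(*c,97,32)])[60:320,120:400],(800,600)),'w7.png')
sc=viewer.read_camera('scene');save(cv2.resize(sc[150:290,100:360],(800,431),interpolation=cv2.INTER_CUBIC),'s7.png')
```

```text
[-0.29  1.5   2.91]
34.825 [-0.17  0.03 -0.86]
36.2667
cup 92 [ 580.6 -101.5] 241.2
cup 97 [ 580.7 -100.1] 246.6
```

View pics/w7.png

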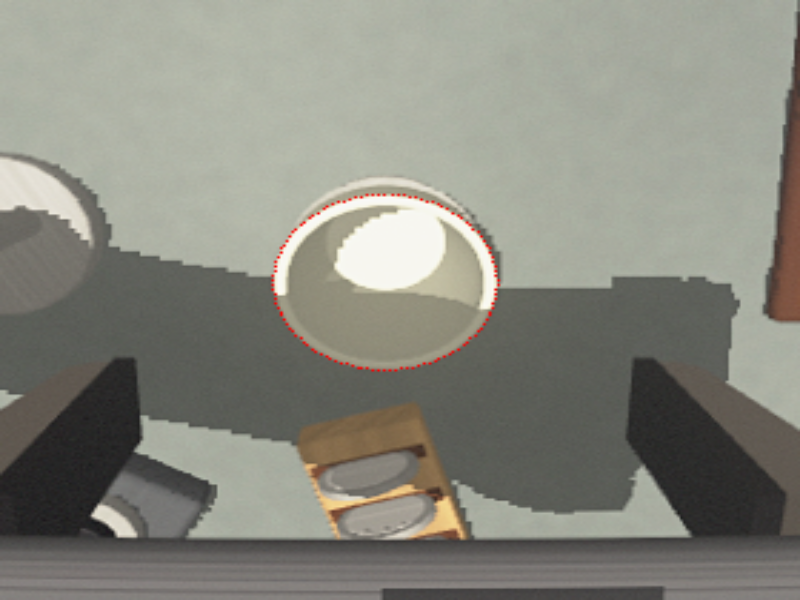

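View pics/s7.png

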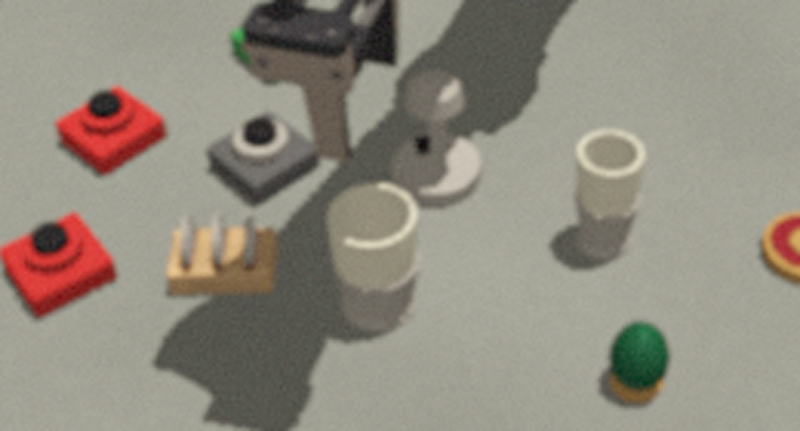

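Run:
```python
from h import *
robot.servo_line([460,-242,200],feed=200); grip(0.0,20); robot.hold(0.3)
i=viewer.camera_info('wrist');im=viewer.read_camera('wrist');print(robot.observe()['t'],robot.observe()['contact_force'].round(2))
for d in viewer.pinpoint('call_top','wrist'):
    w=toworld(d['at'],i);print(round(d['confidence'],2),w.round(1),pix(w,i).round(0))
c,s=fitcirc(im,i,(460,-243),47,(15,),8);print(c,s)
save(cv2.resize(draw(im,i,[(*c,47,15)])[60:320,120:400],(800,600)),'w8.png')
```

```text
39.0917 [0.08 0.02 0.33]
0.97 [ 621.6 -353.3   46. ] [405. 273.]
0.81 [ 459.9 -243.4   44.2] [254. 171.]
0.6 [ 314.1 -286.1   45.2] [110. 213.]
[ 462.4 -241.9] 149.8
```

View pics/w8.png

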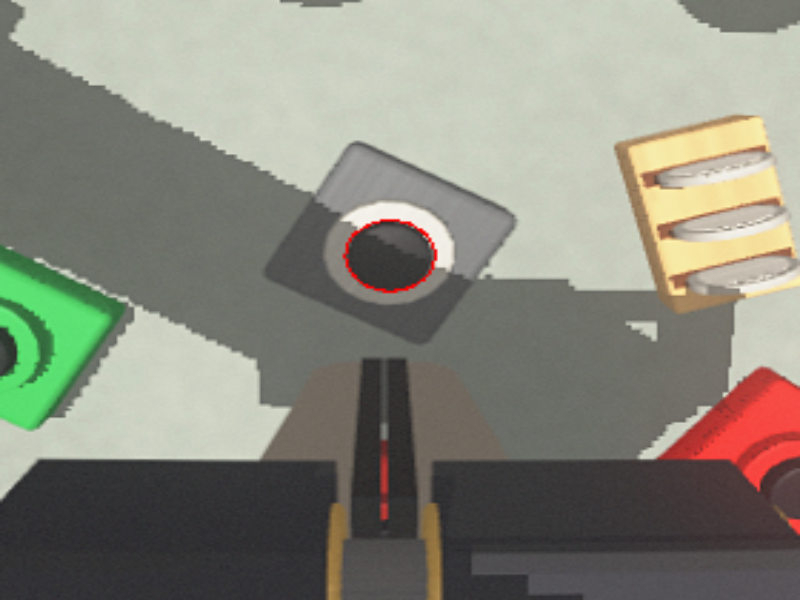

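```bash
python3 - <<'E'
from h import *
x,y=462.2,-242.2
robot.servo_line([x,y,80],feed=150); robot.servo_line([x,y,49],feed=60); b=fz(6);print('base',b.round(2))
z=49
while z>38:
    z-=1; robot.servo_line([x,y,z],feed=20); f=fz(3)-b
    print(z,robot.observe()['tcp_pos'].round(2),f.round(2))
    if f[2]>9: break
robot.hold(0.2)
robot.servo_line([x,y,60],feed=60); robot.servo_line([x,y,200],feed=180); robot.hold(0.3)
print(robot.observe()['t'],robot.observe()['contact_force'].round(2))
for n in('scene','top'): save(viewer.read_camera(n),n+'9.png')
E
python3 - <<'E'
import cv2,numpy as np
a=cv2.imread('pics/scene9.png')[140:310,90:430];b=cv2.imread('pics/top9.png')[100:290,120:420]
cv2.imwrite('pics/s9.png',cv2.resize(a,(800,400),interpolation=cv2.INTER_CUBIC))
cv2.imwrite('pics/t9.png',cv2.resize(b,(800,506),interpolation=cv2.INTER_CUBIC))
E
```

```text
base [0.21 0.42 0.46]
48 [ 462.23 -242.23   48.05] [-0.62 -0.3  -0.38]
47 [ 462.37 -242.27   47.1 ] [ 0.27 -0.5   0.68]
46 [ 462.35 -242.27   46.06] [-0.4  -0.37  0.77]
45 [ 462.32 -242.28   45.06] [ 0.64 -0.57  1.56]
44 [ 462.34 -242.24   44.06] [ 0.63 -0.89  2.19]
43 [ 462.35 -242.29   43.07] [ 0.69 -0.62  2.23]
42 [ 462.35 -242.27   42.06] [ 1.71 -0.73  2.96]
41 [ 462.36 -242.26   41.37] [ 0.6  -0.69  7.5 ]
40 [ 462.38 -242.28   41.18] [-1.78  1.32 16.39]
46.0167 [0.2  0.81 0.45]
```

View pics/s9.png

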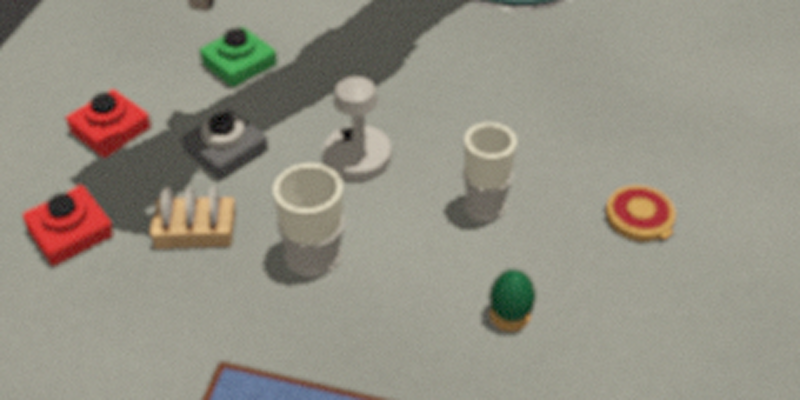

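View pics/t9.png

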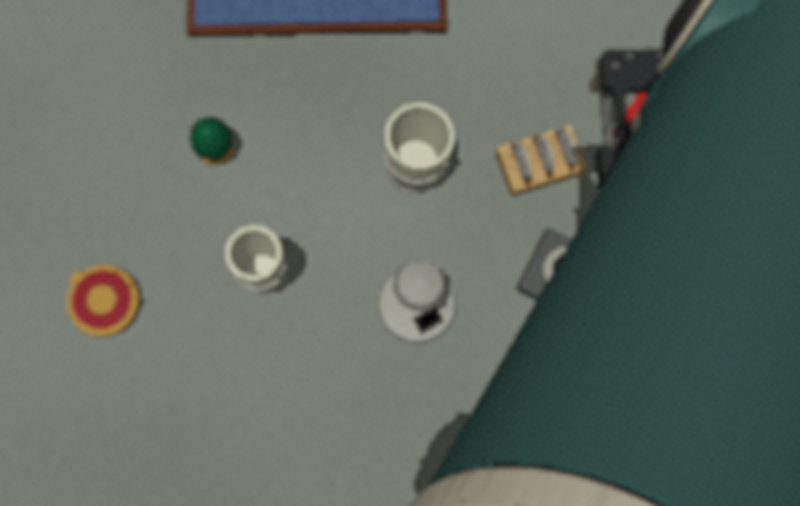

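```bash
python3 -c "
from h import *
robot.job_done(); print(robot.observe()['t'])"
```

```text
the job is handed in; nothing more can be done
the job is handed in; nothing more can be done
```

I put the narrow cup in the narrow holder and the wide cup in the wide holder. I then pressed the call button fully down, released it and handed the job in. The last clock reading, just before the final pictures, was 46.0 s of the 67 s allowed.

- **Cups:** Each cup was lowered in 0.5 mm steps until the wrist felt contact. The fingertips were at 68.0 mm (narrow) and 68.2 mm (wide), against an expected 68, with about 2–3 N of contact force. Afterwards each cup's rim fitted a level circle at the expected 97 mm, within 0.5 mm of where its holder was measured.
- **Call button:** The candidates in the scene picture were green (191,162), red (136,190), red (118,234) and dark steel (185,198). I chose the dark steel box, as described, and confirmed it in an enlarged wrist view. The force rose along the spring to about 3 N, then jumped to 16 N at the bottom stop (fingertips at 41.2 mm; full travel is 41). The button looks raised again in the final picture.
- **Other objects:** The medal stand, egg, compact and lamp look unmoved in the final scene and top pictures, though I compared them only by eye.

**Checks that failed or disagreed:**
- A circle fit of the narrow holder after seating locked onto the wrong edge, so I relied on the cup's rim and the scene view.
- Circle fits from the fixed cameras were up to about 15 mm off, so I used the wrist camera.
- The first wrist fit of the wide holder was confused by the cup standing in it, so I measured again once the cup was out.

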